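Warm the tissue cassettes on a timed run

TASK

Load the cassette warmer: lay every tissue cassette that is out on the right of the table in its chamber and shut the clear lid fully. Set the two thumbwheels to 25 minutes (left wheel, the tens, on 2; right wheel, the units, on 5), then, when all that is done, press the green start button right in and let go. Leave the large brown bottle and the large white bottle where they are.

Things in the scene. Friction and masses are not known exactly. Their poses are not given: they have to be found in the camera images.
- warmer: Cassette warmer, fixed, 172 mm (x) by 291 mm (y). Origin at table level; x axis points away from the robot (turned at most 0.12 rad), y left. Left part (y -0.011 to +0.135): open-topped chamber, white walls, rim 80 mm above the table. Right part (y -0.145 to -0.011): grey control panel, top 50 mm above the table, two thumbwheels at its rear, green button in front.
- chamber_floor (a point): Centre of the chamber's inner floor, 12 mm above the table; axes as the warmer's. Inside it measures 160 mm (x) by 134 mm (y), 68 mm deep, walls 6 mm. Cassettes may lie anywhere on it, touching or one on another; up to 30 mm above it counts as in.
- lid (a joint): Angle of the clear lid with blue frame: 0 shut, starts open at 1.5 to 1.75 (1.57 upright, stop at 1.8). Hinged on the chamber's left (+y) rim, it opens up to the left. Stiff hinge (0.14 N m, 1 to 2 N at the edge): stays where it is left, must be pushed all the way down.
- lid_hinge (a point): Middle of the lid's hinge line, fixed, 80 mm above the table on the outside of the chamber's left wall; the line runs along the warmer's x.
- lid_edge (a point): Middle of the lid's free edge, outer face, 150 mm from the hinge line; moves with the lid: at angle a it lies 150*cos(a) mm toward -y of the hinge and 150*sin(a) mm above it. Lid 172 mm along x, 6 mm thick (8 at the frame). On the outer face 14 mm in from this edge is a blue grip bar, 70 mm along x, 10 mm thick, its top 26 mm off the lid's inner face.
- tens (a joint): Left, tens thumbwheel: black, digits 0-9 on its rim; the one on top between the red marks is set. Value = digit x 0.628 rad, end stops just past 0 and 9, no wrap-round. No clicks: turns smoothly against 0.02 N m, stays where left. Top moved toward the robot (warmer's -x) raises the digit, toward +x lowers it. To be set to 2 (1.257); starts between 3.8 and 8.5.
- units (a joint): Right, units thumbwheel: black, digits 0-9 on its rim; the one on top between the red marks is set. Value = digit x 0.628 rad, end stops just past 0 and 9, no wrap-round. No clicks: turns smoothly against 0.02 N m, stays where left. Top moved toward the robot (warmer's -x) raises the digit, toward +x lowers it. To be set to 5 (3.142); starts between 0 and 3.1.
- tens_top (a point): Top line of the tens wheel, middle of its width; fixed to the warmer, 66 mm above the table, 16 mm above the panel. Wheel 64 mm across, 20 mm wide, axis along the warmer's y, half sunk in the panel. Rolled by friction: press a fingertip lightly on the top line and stroke along x; one digit is 20 mm of rim.
- units_top (a point): Top line of the units wheel, same size and use as the tens wheel; 60 mm to the right (-y) of it.
- start (a joint): Travel of the green start button: 0 out, 0.006 fully in; spring, about 4 N to press it fully; counts from 0.004.
- start_top (a point): Centre of the top face of the start button (26 mm across), in front of the wheels; it is pressed straight down.
- cassette_pink: Deep tissue cassette, flat slotted plastic box, pink, 42 mm (x) by 28 mm (y) by 12 mm, 15 g, lying on the table; origin at the centre of its underside, z up. Grip it across its 28 mm width (y), from above: the fingertips must come down to within a few mm of the table. The +x end slopes down (white writing face). May be absent.
- cassette_yellow: Deep tissue cassette, flat slotted plastic box, yellow, 42 mm (x) by 28 mm (y) by 12 mm, 15 g, lying on the table; origin at the centre of its underside, z up. Grip it across its 28 mm width (y), from above: the fingertips must come down to within a few mm of the table. The +x end slopes down (white writing face). May be absent.
- cassette_green: Deep tissue cassette, flat slotted plastic box, green, 42 mm (x) by 28 mm (y) by 12 mm, 15 g, lying on the table; origin at the centre of its underside, z up. Grip it across its 28 mm width (y), from above: the fingertips must come down to within a few mm of the table. The +x end slopes down (white writing face). May be absent.
- cassette_blue: Deep tissue cassette, flat slotted plastic box, blue, 42 mm (x) by 28 mm (y) by 12 mm, 15 g, lying on the table; origin at the centre of its underside, z up. Grip it across its 28 mm width (y), from above: the fingertips must come down to within a few mm of the table. The +x end slopes down (white writing face). May be absent.
- cassette_orange: Deep tissue cassette, flat slotted plastic box, orange, 42 mm (x) by 28 mm (y) by 12 mm, 15 g, lying on the table; origin at the centre of its underside, z up. Grip it across its 28 mm width (y), from above: the fingertips must come down to within a few mm of the table. The +x end slopes down (white writing face). May be absent.
- stain_a: Bystander: large brown bottle with black cap and purple label, 59 mm across, 125 mm tall; origin at its underside, near the rear edge of the table. (The wall behind the table is at world x = 0.65.)
- buffer_68: Bystander: large white bottle with blue cap, 53 mm across, 122 mm tall; origin at its underside.

How it is judged:
By the outcome, as a careful person would: the job done as asked, in the order asked, and still so for the second after the job is handed in, with the robot touching nothing.
Of cassette_pink, cassette_yellow, cassette_green, cassette_blue, cassette_orange only 3 to 4 are there at a start; the rules pass over those that are not, and their reading is None.
At some moment in a run one of cassette_pink, cassette_yellow, cassette_green, cassette_blue, cassette_orange may be knocked a few centimetres aside while the robot is not near it.
Once in a run the grip may slacken for a moment while it holds something.
It also fails if it takes over 200 s, if anything falls off the work surface, if the arm or the gripper's body presses on something with over 40 N, if the wrist force passes 120 N, or if a joint passes its speed limit or range.

ROBOT

A 6-joint arm with a two-finger parallel gripper is mounted at the origin on a cart in front of the work surface, level with it; the furniture and walls round the work are solid. World frame = base frame: x ahead of the robot, y to its left, z up, the work surface at z = 0. Lengths are in m, angles in rad, forces in N, time in s.
With the tool pointing down it reaches from about 0.275 to 0.975 m from the base axis. Payload 8.4 kg.
Tool frame: the origin (TCP) lies between the finger pads; the fingertips stand 14 mm ahead of it and the grasp point (between the pads) lies 5 mm behind it; z points along the fingers, y is the line along which they close (so a half turn about z gives the same grasp; the last joint's range is limited). The gripper opens to 92 mm and grips with 3 to 60 N. Pads are 20 mm wide; open, the fingers measure 128 mm over their backs; the gripper's body (75 mm by 189 mm) begins 69 mm behind the grasp point.
Start: joints at [-1.133, 0.353, 1.633, -0, 1.155, -0.002], TCP at [0.266, -0.566, 0.229] pointing down, gripper open.
Joint ranges: [-2.63, 2.63], [-0.92, 2.1], [0.06, 2.66], [-1.3, 4.44], [0, 2.69], [-3.02, 3.02]. Speed limits (rad/s): [2.22, 2.22, 2.79, 3.14, 3.14, 3.14].

INTERFACE

Orientations are given as a rotation vector (axis times angle).
In Python, from workcell import arm gives the robot as it stands.
- The arm moves only by the tool play_rows, never from a script. Its argument "steps" is a list of rows, each a list of 5 numbers: the shift along the tool's x, y, z each as a share of 0.75 m, from -1 to 1, then the turn about the tool's z as a share of pi/2 rad, from -1 to 1, then the closure, from -1 (fully open) to 1 (shut). A call has 1 to 20 rows; each row shifts and turns the commanded pose from where the row before left it, along the tool's axes as they then stand; what a row does not reach is not made up. A row lasts 1/8 s, in which the tool goes at most 62.5 mm and 10.7 degrees, less where a joint would pass 70% of its speed; a pose out of reach is approached as far as the arm can. A call with a number of a shift or a turn outside -1 to 1 is refused whole. A call with a gripper value outside its range is refused whole. The fingers move at their own pace and stop on an object; the grip force is fixed at half the most. Time passes only in rows, so rows that do not move let the fingers close. It gives the time, the measured TCP pose, the force, the opening and the grip force at its end, in the units of the state.
- arm.observe(): the state, without advancing time (a new reading comes with each control period).
- arm.get_image(name): name is "scene" or "top" or "wrist"; returns the picture (480x640x3 uint8, red, green, blue); there is no depth.
- arm.camera_info(name): a dict with "fx", "fy", "cx", "cy" (pixels), "k1" (the pictures are not rectified: a ray, as slopes to the right and down, at radius r is drawn at 1 + k1 r^2 times it, then the intrinsics apply), "R" (3x3) and "t" (3): a world point X has camera coordinates R X + t. Camera axes: x right, y down, z forward; pixel columns grow to the right and rows downward; lengths in m; the calibration is good to about 2 mm. A picture is of the moment at which its call begins: read the wrist's pose just before it. camera_info takes no time and is no camera call; for the wrist camera it gives the pose at the moment of the call.
- arm.job_done(): hands the job in; it is judged then, once.
The state is a dict: "time_s": time; "joint_positions": joint angles; "dq": joint speeds; "joint_torque": joint torques, N m; "eef_pos": TCP position; "ee_rot": TCP orientation; "force": force on the tool from outside, world axes, zero at the start; "moment": the same for the moment, N m; "grip_width": finger opening in m; "grasp_force": force on a finger pad.
Only numpy, scipy, OpenCV 4.12 (cv2) and the standard library are available. Lean on these libraries where they do the work, as an engineer would, in place of code of your own. Each camera call takes 0.05 s, during which the arm holds its last target. There are 200 camera calls.

## Working session

There is one attempt and no reset: what is moved stays moved. The work goes in short steps, Python scripts to look and compute and a tool call to move; the robot and the scene stay as the last step left them, time stands still between calls to the robot, and variables do not carry over. Pictures are saved under pics/ and viewed, at most 14 in all, crops included, and the job is handed in when it is done.

Besides the shell and the picture viewer there is one more tool, called after ">>>" as name([rows], argument=value, ...), one row to a line, values as JSON. play_rows: Moves the arm, as the interface text tells. Shift numbers are shares of 0.75 m and turn numbers shares of pi/2 rad, none past 1 either way. Its arguments: {"type":"object","properties":{"steps":{"type":"array"}},"required":["steps"]}

```bash
mkdir -p pics; ls
cat > h.py <<'E'
import numpy as np, cv2
from workcell import arm
def shot(n,f):
    ci=arm.camera_info(n); im=arm.get_image(n); cv2.imwrite(f'pics/{f}.png',im[:,:,::-1]); np.save(f'pics/{f}.npy',ci,allow_pickle=True); return im,ci
def load(f): return np.load(f'pics/{f}.npy',allow_pickle=True).item()
def p2w(ci,u,v,z):
    x=np.array([(u-ci['cx'])/ci['fx'],(v-ci['cy'])/ci['fy']]); s=x.copy()
    for _ in range(20): s=x/(1+ci['k1']*(s@s))
    R=np.array(ci['R']);t=np.array(ci['t']); d=R.T@np.array([s[0],s[1],1]); c=-R.T@t
    return c+d*(z-c[2])/d[2]
def w2p(ci,X):
    c=np.array(ci['R'])@np.array(X)+np.array(ci['t']); s=c[:2]/c[2]; s=s*(1+ci['k1']*(s@s))
    return s*[ci['fx'],ci['fy']]+[ci['cx'],ci['cy']]
E
python3 - <<'E'
from h import *
for n in('top','scene'):
    im,ci=shot(n,n+'0'); print(n,ci)
print(arm.observe())
E
```

```text
pics
top {'fx': 586.1854259821918, 'fy': 586.1854259821918, 'cx': 325.4320648015617, 'cy': 246.49935680720964, 'k1': -0.1580733756333478, 'R': array([[-0.02492066, -0.99936691,  0.02539177],
       [-0.99707981,  0.02301352, -0.07281639],
       [ 0.07218594, -0.02713225, -0.99702208]]), 't': array([0.11988736, 0.49419302, 1.02512689])}
scene {'fx': 552.1039296238697, 'fy': 552.1039296238697, 'cx': 315.4001313255463, 'cy': 238.4390259993539, 'k1': 0.002263108606489198, 'R': array([[ 0.74279462, -0.66914766, -0.02230604],
       [-0.3292355 , -0.33605587, -0.88242305],
       [ 0.58297524,  0.66280303, -0.46992766]]), 't': array([-0.30044542,  0.27545417,  0.75753371])}
{'time_s': 0.1, 'joint_positions': array([-1.13341703e+00,  3.53582863e-01,  1.63400934e+00, -2.24192886e-05,
        1.15521022e+00, -2.42718526e-03]), 'dq': array([-6.78426041e-05, -3.23765505e-03, -1.14835170e-03,  9.19803684e-04,
       -1.53919082e-03,  1.00567668e-03]), 'joint_torque': array([-6.89316516e-05, -5.94910061e+01, -3.34931087e+01,  6.98992331e-02,
        1.84483471e-02, -3.43180443e-05]), 'eef_pos': array([ 0.26590965, -0.5651652 ,  0.22795785]), 'ee_rot': array([-3.06478694e+00, -6.85049097e-01,  4.41304414e-04]), 'force': array([-0.3104577 ,  0.42195243, -0.28620739]), 'moment': array([-0.03255298,  0.00589984, -0.041657  ]), 'grasp_force': 0.0, 'grip_width': 0.09184263978594875}
```

View pics/top0.png

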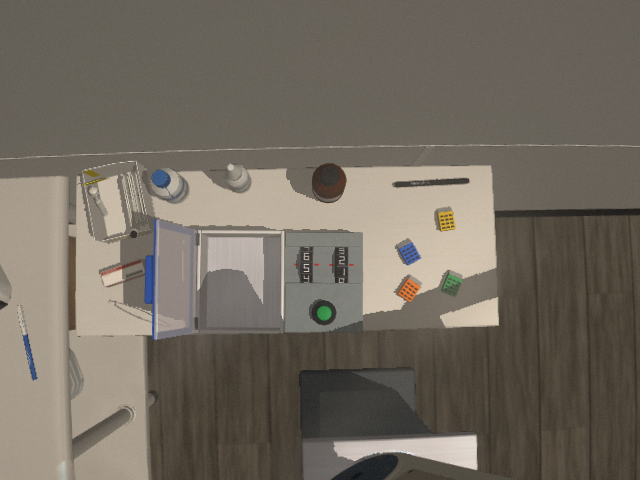

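View pics/scene0.png

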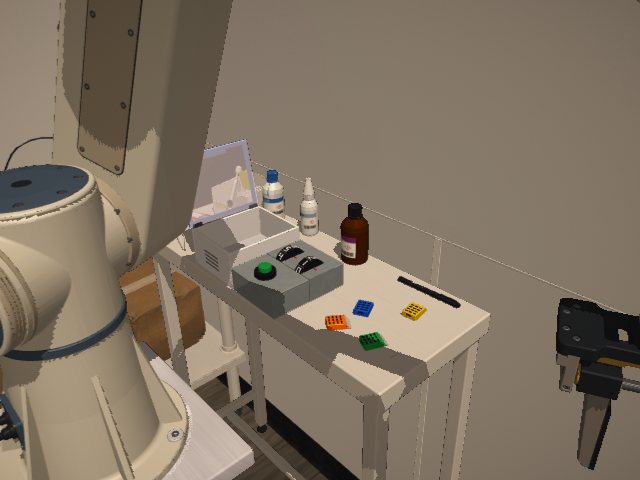

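Run:
```python
from h import *
im=cv2.imread('pics/top0.png')
a=cv2.resize(im[200:310,385:475],None,fx=4.4,fy=4.4,interpolation=cv2.INTER_CUBIC)
b=cv2.resize(im[228:338,280:370],None,fx=4.4,fy=4.4,interpolation=cv2.INTER_CUBIC)
cv2.imwrite('pics/c0.png',np.hstack([a,b]))
ci=load('top0')
for n,u,v,z in [('yel',446,220,.012),('blu',408,252,.012),('ora',409,289,.012),('grn',452,283,.012),('panelRR',362,233,.05),('panelRF',362,331,.05),('panelLR',286,233,.05),('rimfrontR',284,331,.08),('rimrearR',284,233,.08),('rimrearL',199,231,.08),('rimfrontL',196,334,.08),('btn',324,313,.058),('tens',306,265,.066),('units',341,265,.066),('edgerear',154,221,.23),('edgefront',154,338,.23),('brown',329,183,.06),('pen',430,183,0),('tableR',498,326,0),('tableF',150,333,0)]:
    print(n,p2w(ci,u,v,z).round(3))
```

```text
yel [ 0.54  -0.112  0.012]
blu [ 0.484 -0.04   0.012]
ora [ 0.418 -0.04   0.012]
grn [ 0.426 -0.118  0.012]
panelRR [0.516 0.045 0.05 ]
panelRF [0.348 0.05  0.05 ]
panelLR [0.519 0.176 0.05 ]
rimfrontR [0.354 0.182 0.08 ]
rimrearR [0.517 0.178 0.08 ]
rimrearL [0.523 0.321 0.08 ]
rimfrontL [0.352 0.328 0.08 ]
btn [0.381 0.114 0.058]
tens [0.463 0.143 0.066]
units [0.461 0.084 0.066]
edgerear [0.524 0.357 0.23 ]
edgefront [0.358 0.359 0.23 ]
brown [0.603 0.1   0.06 ]
pen [ 0.611 -0.088  0.   ]
tableR [ 0.345 -0.205  0.   ]
tableF [0.349 0.428 0.   ]
```

View pics/c0.png

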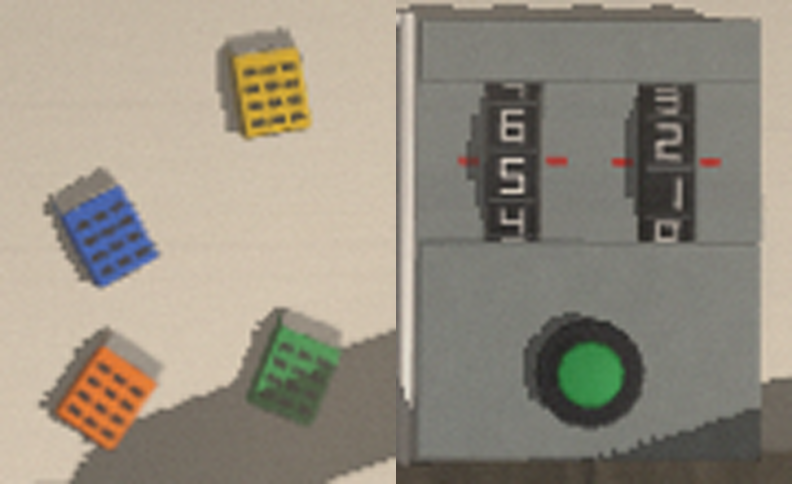

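```bash
cat >> h.py <<'E'
from scipy.spatial.transform import Rotation as Ro
def yaw(s): 
    R=Ro.from_rotvec(s['ee_rot']).as_matrix(); return np.arctan2(R[1,0],R[0,0])
def go(x,y,z,psi):
    s=arm.observe(); R=Ro.from_rotvec(s['ee_rot']).as_matrix()
    d=R.T@(np.array([x,y,z])-s['eef_pos'])/.75; R2=np.array([[np.cos(psi),np.sin(psi),0],[np.sin(psi),-np.cos(psi),0],[0,0,-1]])
    d2=R2.T@(np.array([x,y,z])-s['eef_pos'])/.75
    print('shift now-frame',d.round(4),'after-turn frame',d2.round(4),'turn',round((yaw(s)-psi)/(np.pi/2),4),'pos',s['eef_pos'].round(4),'yaw',round(yaw(s),3))
HS={'yel':(20,32),'blu':(105,125),'ora':(5,16),'grn':(50,85)}
def blobs(im,box=(370,490,195,325)):
    h=cv2.cvtColor(im,cv2.COLOR_RGB2HSV); o={}
    for k,(a,b) in HS.items():
        m=cv2.inRange(h,(a,110,50),(b,255,255)); m2=np.zeros_like(m); m2[box[2]:box[3],box[0]:box[1]]=m[box[2]:box[3],box[0]:box[1]]
        n,l,st,ce=cv2.connectedComponentsWithStats(m2)
        if n>1:
            i=1+np.argmax(st[1:,4]); o[k]=(ce[i].round(1).tolist(),int(st[i,4]))
    return o
E
python3 - <<'E'
from h import *
ci=load('top0'); f=lambda u,v,z=.01:p2w(ci,385+u/4.4,200+v/4.4,z)
C={'yel':((277,133),(264,36)),'blu':((130,270),(80,187)),'ora':((84,431),(135,345)),'grn':((278,412),(311,320))}
for k,(b,t) in C.items():
    b,t=f(*b),f(*t); d=t-b; print(k,((b+t)/2).round(3),'len',np.hypot(*d[:2]).round(3),'yaw',np.arctan2(d[1],d[0]).round(2))
print(blobs(cv2.imread('pics/top0.png')[:,:,::-1].copy()))
go(.418,-.04,.12,-.53)
E
```

```text
yel [ 0.542 -0.113  0.01 ] len 0.041 yaw 0.09
blu [ 0.484 -0.042  0.01 ] len 0.04 yaw 0.51
ora [ 0.419 -0.042  0.01 ] len 0.041 yaw -0.57
grn [ 0.426 -0.119  0.01 ] len 0.04 yaw -0.39
{'yel': ([446.1, 220.4], 264), 'blu': ([409.0, 253.0], 188), 'ora': ([408.6, 290.1], 290), 'grn': ([450.4, 275.7], 7)}
shift now-frame [ 0.4816 -0.5471  0.1446] after-turn frame [-0.179  -0.7067  0.1439] turn 0.6174 pos [ 0.2659 -0.5652  0.228 ] yaw 0.44
```

>>> play_rows([
  [0.0482, -0.0547, 0.0145, 0, -0.1],
  [0.0482, -0.0547, 0.0145, 0, -0.1],
  [0.0482, -0.0547, 0.0145, 0, -0.1],
  [0.0482, -0.0547, 0.0145, 0, -0.1],
  [0.0482, -0.0547, 0.0145, 0, -0.1],
  [0.0482, -0.0547, 0.0145, 0, -0.1],
  [0.0482, -0.0547, 0.0145, 0, -0.1],
  [0.0482, -0.0547, 0.0145, 0, -0.1],
  [0.0482, -0.0547, 0.0145, 0, -0.1],
  [0.0482, -0.0547, 0.0145, 0, -0.1],
  [0, 0, 0, 0.107, -0.1],
  [0, 0, 0, 0.107, -0.1],
  [0, 0, 0, 0.107, -0.1],
  [0, 0, 0, 0.107, -0.1],
  [0, 0, 0, 0.107, -0.1],
  [0, 0, 0, 0.107, -0.1],
  [0, 0, 0, 0, -0.1],
])

```text
time_s: 2.22
eef_pos: [0.4184, -0.0404, 0.1197]
ee_rot: [3.016, -0.879, -0.001]
force: [0.2, 0.3, 0.2]
grip_width: 0.0505
grasp_force: 0.0
```

Run:
```python
from h import *
im,ci=shot('wrist','w1'); go(.419,-.042,.017,-.57)
for k,p in {'ora':(.419,-.042,.006),'grn':(.426,-.119,.006),'blu':(.484,-.042,.006)}.items(): print(k,w2p(ci,p).round())
print(blobs(im,(0,640,0,480)), arm.observe()['grip_width'])
```

```text
shift now-frame [0.0019 0.0014 0.137 ] after-turn frame [0.0018 0.0014 0.137 ] turn 0.0032 pos [ 0.4184 -0.0404  0.1197] yaw -0.565
ora [313. 240.]
grn [395. 178.]
blu [265. 168.]
{'yel': ([303.7, 36.8], 2201), 'blu': ([266.3, 169.4], 1530), 'ora': ([311.1, 245.5], 1346), 'grn': ([395.9, 182.9], 1356)} 0.05067297917242651
```

View pics/w1.png

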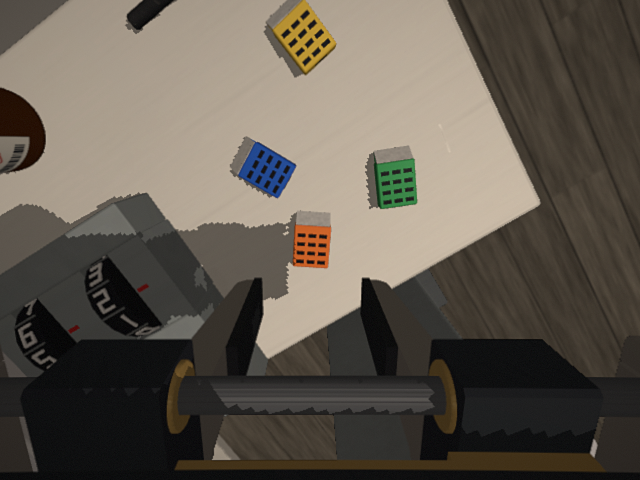

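>>> play_rows([
  [0.0018, 0.0014, 0.05, 0, -0.1],
  [0, 0, 0.045, 0, -0.1],
  [0, 0, 0.03, 0, -0.1],
  [0, 0, 0.012, 0, -0.1],
  [0, 0, 0, 0, -0.1],
  [0, 0, 0, 0, 1],
  [0, 0, 0, 0, 1],
  [0, 0, 0, 0, 1],
  [0, 0, 0, 0, 1],
  [0, 0, 0, 0, 1],
  [0, 0, -0.04, 0, 1],
  [0, 0, -0.07, 0, 1],
  [0, 0, -0.07, 0, 1],
])

```text
time_s: 3.9
eef_pos: [0.4187, -0.042, 0.1536]
ee_rot: [3.015, -0.881, -0.001]
force: [0.7, -0.3, -0.3]
grip_width: 0.0276
grasp_force: 29.6
```

Run:
```python
from h import *
go(.40,.215,.13,1.54)
```

```text
shift now-frame [-0.2054 -0.2754  0.0315] after-turn frame [ 0.3417 -0.0354  0.0315] turn -1.3423 pos [ 0.4187 -0.042   0.1536] yaw -0.568
```

>>> play_rows([
  [0, 0, 0, -0.1119, 1],
  [0, 0, 0, -0.1119, 1],
  [0, 0, 0, -0.1119, 1],
  [0, 0, 0, -0.1119, 1],
  [0, 0, 0, -0.1119, 1],
  [0, 0, 0, -0.1119, 1],
  [0, 0, 0, -0.1119, 1],
  [0, 0, 0, -0.1119, 1],
  [0, 0, 0, -0.1119, 1],
  [0, 0, 0, -0.1119, 1],
  [0, 0, 0, -0.1119, 1],
  [0, 0, 0, -0.1119, 1],
  [0.0683, -0.007, 0, 0, 1],
  [0.0683, -0.007, 0, 0, 1],
  [0.0683, -0.007, 0, 0, 1],
  [0.0683, -0.007, 0, 0, 1],
  [0.0683, -0.007, 0.03, 0, 1],
  [0, 0, 0, 0, 1],
])

```text
time_s: 6.15
eef_pos: [0.3996, 0.2172, 0.1287]
ee_rot: [-2.25, -2.192, 0.002]
force: [-0.2, -0.9, -0.9]
grip_width: 0.0276
grasp_force: 29.6
```

Run:
```python
from h import *
go(.40,.215,.032,1.54); im,ci=shot('wrist','w2'); print(arm.observe()['grip_width'],arm.observe()['grasp_force'])
i2,c2=shot('top','t2'); print(blobs(i2))
cv2.imwrite('pics/w2b.png',np.hstack([cv2.resize(im[:,:,::-1],(400,300)),cv2.resize(i2[200:350,150:350,::-1],(400,300))]))
```

```text
shift now-frame [-0.0029  0.0008  0.1289] after-turn frame [-0.0029  0.0007  0.1289] turn 0.0031 pos [0.3996 0.2172 0.1287] yaw 1.545
0.02799391146846316 29.59231674671173
{'yel': ([446.2, 220.3], 260), 'blu': ([409.0, 253.1], 184)}
```

View pics/w2b.png

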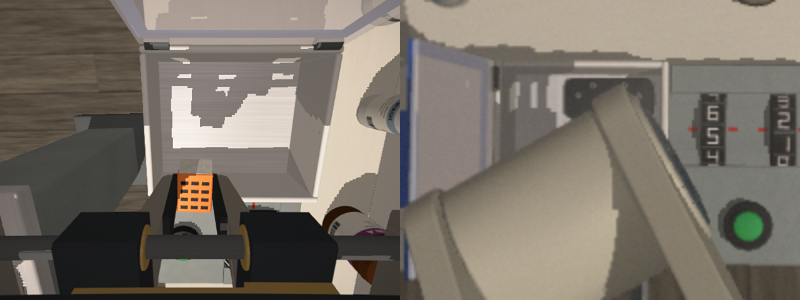

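>>> play_rows([
  [0, 0, 0.05, 0, 1],
  [0, 0, 0.045, 0, 1],
  [0, 0, 0.028, 0, 1],
  [0, 0, 0.005, 0, 1],
  [0, 0, 0, 0, 1],
  [0, 0, 0, 0, 0.1],
  [0, 0, 0, 0, 0.1],
  [0, 0, 0, 0, 0.1],
  [0, 0, -0.04, 0, 0.1],
  [0, 0, -0.07, 0, 0.1],
  [0, 0, -0.04, 0, 0.1],
])

```text
time_s: 7.62
eef_pos: [0.4012, 0.2152, 0.1484]
ee_rot: [2.254, 2.187, 0.003]
force: [-0.2, -0.1, 0.6]
grip_width: 0.0414
grasp_force: 0.0
```

Run:
```python
from h import *
go(.484,-.042,.13,.51)
```

```text
shift now-frame [-0.3395  0.1206  0.0244] after-turn frame [-0.071   0.3532  0.0245] turn 0.6562 pos [0.4012 0.2152 0.1484] yaw 1.541
```

>>> play_rows([
  [-0.0679, 0.0241, 0, 0, 0],
  [-0.0679, 0.0241, 0, 0, -0.1],
  [-0.0679, 0.0241, 0, 0, -0.1],
  [-0.0679, 0.0241, 0, 0, -0.1],
  [-0.0679, 0.0241, 0.0245, 0, -0.1],
  [0, 0, 0, 0.1094, -0.1],
  [0, 0, 0, 0.1094, -0.1],
  [0, 0, 0, 0.1094, -0.1],
  [0, 0, 0, 0.1094, -0.1],
  [0, 0, 0, 0.1094, -0.1],
  [0, 0, 0, 0.1094, -0.1],
  [0, 0, 0, 0, -0.1],
])

```text
time_s: 9.12
eef_pos: [0.4832, -0.0424, 0.1278]
ee_rot: [3.04, 0.794, 0.0]
force: [0.8, -1.1, -0.1]
grip_width: 0.0502
grasp_force: 0.0
```

```bash
cat >> h.py <<'E'
def check(x,y,psi,tag,zt=.017):
    im,ci=shot('wrist',tag); go(x,y,zt,psi); b=blobs(im,(0,640,0,480)); 
    for k,(c,a) in b.items(): print(k,a,p2w(ci,*c,.012)[:2].round(3))
    h=cv2.cvtColor(im,cv2.COLOR_RGB2HSV)
    for k,(a,c) in HS.items():
        m=cv2.inRange(h,(a,110,50),(c,255,255)); cs=[c for c in cv2.findContours(m,0,1)[0] if cv2.contourArea(c)>300]
        if cs:
            q=cv2.boxPoints(cv2.minAreaRect(max(cs,key=cv2.contourArea))); w=[p2w(ci,*p,.012)[:2] for p in q]
            e=[(w[1]-w[0]),(w[2]-w[1])]; print(k,[ (round(float(np.hypot(*v)),3),round(float(np.arctan2(v[1],v[0])%(np.pi)),2)) for v in e])
    print('w',arm.observe()['grip_width'])
E
python3 - <<'E'
from h import *
check(.484,-.042,.51,'w3')
E
```

```text
shift now-frame [1.200e-03 1.000e-04 1.477e-01] after-turn frame [1.200e-03 1.000e-04 1.477e-01] turn 0.0022 pos [ 0.4832 -0.0424  0.1278] yaw 0.513
yel 1477 [ 0.541 -0.109]
blu 1168 [ 0.483 -0.042]
ora 3 [ 0.43  -0.368]
grn 1526 [0.341 0.145]
yel [(0.038, 0.12), (0.03, 1.63)]
blu [(0.033, 0.46), (0.027, 2.04)]
grn [(0.035, 2.08), (0.035, 0.32)]
w 0.050136881547618306
```

>>> play_rows([
  [0.003, 0, 0.05, 0.01, -0.1],
  [0, 0, 0.05, 0, -0.1],
  [0, 0, 0.035, 0, -0.1],
  [0, 0, 0.0125, 0, -0.1],
  [0, 0, 0, 0, -0.1],
  [0, 0, 0, 0, 1],
  [0, 0, 0, 0, 1],
  [0, 0, 0, 0, 1],
  [0, 0, 0, 0, 1],
  [0, 0, 0, 0, 1],
  [0, 0, -0.04, 0, 1],
  [0, 0, -0.07, 0, 1],
  [0, 0, -0.07, 0, 1],
])

```text
time_s: 10.8
eef_pos: [0.4848, -0.0413, 0.1536]
ee_rot: [-3.046, -0.768, 0.001]
force: [1.1, 0.9, -0.6]
grip_width: 0.0277
grasp_force: 29.9
```

Run:
```python
from h import *
go(.468,.215,.13,1.54)
```

```text
shift now-frame [ 0.1423 -0.3115  0.0315] after-turn frame [ 0.3409 -0.0329  0.0315] turn -0.666 pos [ 0.4848 -0.0413  0.1536] yaw 0.494
```

>>> play_rows([
  [0, 0, 0, -0.111, 1],
  [0, 0, 0, -0.111, 1],
  [0, 0, 0, -0.111, 1],
  [0, 0, 0, -0.111, 1],
  [0, 0, 0, -0.111, 1],
  [0, 0, 0, -0.111, 1],
  [0.0682, -0.0066, 0, 0, 1],
  [0.0682, -0.0066, 0, 0, 1],
  [0.0682, -0.0066, 0, 0, 1],
  [0.0682, -0.0066, 0, 0, 1],
  [0.0682, -0.0066, 0.03, 0, 1],
  [0, 0, 0, 0, 1],
])

```text
time_s: 12.3
eef_pos: [0.4672, 0.2175, 0.1286]
ee_rot: [-2.251, -2.191, 0.002]
force: [-0.7, 0.1, -0.7]
grip_width: 0.0279
grasp_force: 29.9
```

Run:
```python
from h import *
go(.468,.215,.032,1.54); im,ci=shot('wrist','w4'); i2,c2=shot('top','t4'); print(blobs(i2))
cv2.imwrite('pics/w4b.png',cv2.resize(im[180:480,180:480,::-1],(400,400)))
```

```text
shift now-frame [-0.0033  0.0014  0.1288] after-turn frame [-0.0033  0.0012  0.1288] turn 0.0024 pos [0.4672 0.2175 0.1286] yaw 1.544
{'yel': ([446.1, 220.3], 260)}
```

View pics/w4b.png

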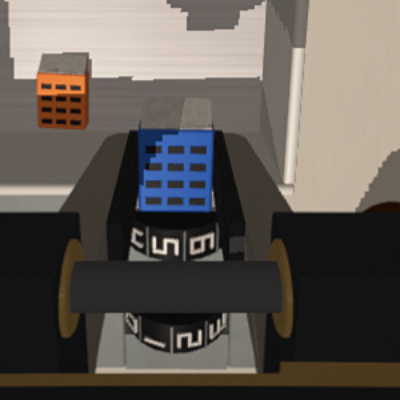

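>>> play_rows([
  [0, 0, 0.05, 0, 1],
  [0, 0, 0.045, 0, 1],
  [0, 0, 0.028, 0, 1],
  [0, 0, 0.005, 0, 1],
  [0, 0, 0, 0, 1],
  [0, 0, 0, 0, 0.1],
  [0, 0, 0, 0, 0.1],
  [0, 0, 0, 0, 0.1],
  [0, 0, -0.04, 0, 0.1],
  [0, 0, -0.07, 0, 0.1],
  [0, 0, -0.04, 0, 0.1],
])

```text
time_s: 13.78
eef_pos: [0.469, 0.2155, 0.1485]
ee_rot: [2.255, 2.187, 0.004]
force: [0.4, -0.4, 0.1]
grip_width: 0.0413
grasp_force: 0.0
```

Run:
```python
from h import *
go(.426,-.119,.13,-.39)
```

```text
shift now-frame [-0.4475 -0.0437  0.0241] after-turn frame [0.1165 0.4343 0.0247] turn 1.2288 pos [0.469  0.2155 0.1485] yaw 1.54
```

>>> play_rows([
  [-0.0746, -0.0073, 0, 0, 0.1],
  [-0.0746, -0.0073, 0, 0, -0.1],
  [-0.0746, -0.0073, 0, 0, -0.1],
  [-0.0746, -0.0073, 0, 0, -0.1],
  [-0.0746, -0.0073, 0, 0, -0.1],
  [-0.0746, -0.0073, 0.0245, 0, -0.1],
  [0, 0, 0, 0.1117, -0.1],
  [0, 0, 0, 0.1117, -0.1],
  [0, 0, 0, 0.1117, -0.1],
  [0, 0, 0, 0.1117, -0.1],
  [0, 0, 0, 0.1117, -0.1],
  [0, 0, 0, 0.1117, -0.1],
  [0, 0, 0, 0.1117, -0.1],
  [0, 0, 0, 0.1117, -0.1],
  [0, 0, 0, 0.1117, -0.1],
  [0, 0, 0, 0.1117, -0.1],
  [0, 0, 0, 0.1117, -0.1],
  [0, 0, 0, 0, -0.1],
])

```text
time_s: 16.02
eef_pos: [0.4252, -0.1194, 0.1278]
ee_rot: [3.082, -0.607, 0.0]
force: [-0.2, -0.2, -0.1]
grip_width: 0.0504
grasp_force: 0.0
```

Run:
```python
from h import *
check(.426,-.119,-.39,'w5')
```

```text
shift now-frame [ 0.0008 -0.001   0.1478] after-turn frame [ 0.0008 -0.001   0.1478] turn 0.0025 pos [ 0.4252 -0.1194  0.1278] yaw -0.386
yel 1795 [ 0.54  -0.113]
ora 1 [ 0.136 -0.281]
grn 1133 [ 0.424 -0.118]
yel [(0.028, 1.67), (0.035, 0.16)]
grn [(0.032, 2.69), (0.027, 1.13)]
w 0.05068581111678703
```

>>> play_rows([
  [0.002, 0, 0.05, 0.035, -0.1],
  [0, 0, 0.05, 0, -0.1],
  [0, 0, 0.035, 0, -0.1],
  [0, 0, 0.0125, 0, -0.1],
  [0, 0, 0, 0, -0.1],
  [0, 0, 0, 0, 1],
  [0, 0, 0, 0, 1],
  [0, 0, 0, 0, 1],
  [0, 0, 0, 0, 1],
  [0, 0, 0, 0, 1],
  [0, 0, -0.04, 0, 1],
  [0, 0, -0.07, 0, 1],
  [0, 0, -0.07, 0, 1],
])

```text
time_s: 17.7
eef_pos: [0.4261, -0.1199, 0.1537]
ee_rot: [-3.064, 0.693, 0.001]
force: [0.6, -0.9, -0.5]
grip_width: 0.0279
grasp_force: 30.0
```

Run:
```python
from h import *
go(.40,.272,.13,1.54)
```

```text
shift now-frame [-0.2564 -0.4567  0.0316] after-turn frame [ 0.5213 -0.0509  0.0315] turn -1.2636 pos [ 0.4261 -0.1199  0.1537] yaw -0.445
```

>>> play_rows([
  [0, 0, 0, -0.1149, 1],
  [0, 0, 0, -0.1149, 1],
  [0, 0, 0, -0.1149, 1],
  [0, 0, 0, -0.1149, 1],
  [0, 0, 0, -0.1149, 1],
  [0, 0, 0, -0.1149, 1],
  [0, 0, 0, -0.1149, 1],
  [0, 0, 0, -0.1149, 1],
  [0, 0, 0, -0.1149, 1],
  [0, 0, 0, -0.1149, 1],
  [0, 0, 0, -0.1149, 1],
  [0.0745, -0.0073, 0, 0, 1],
  [0.0745, -0.0073, 0, 0, 1],
  [0.0745, -0.0073, 0, 0, 1],
  [0.0745, -0.0073, 0, 0, 1],
  [0.0745, -0.0073, 0, 0, 1],
  [0.0745, -0.0073, 0, 0, 1],
  [0.0745, -0.0073, 0.03, 0, 1],
  [0, 0, 0, 0, 1],
])

```text
time_s: 20.08
eef_pos: [0.3992, 0.2748, 0.1286]
ee_rot: [-2.25, -2.192, 0.001]
force: [-0.1, -0.8, -0.2]
grip_width: 0.0271
grasp_force: 30.0
```

Run:
```python
from h import *
check(.40,.272,1.54,'w6',.032)
im,ci=shot('top','t6'); print(blobs(im))
```

```text
shift now-frame [-0.0012  0.0012  0.1294] after-turn frame [-0.0013  0.001   0.1294] turn 0.0024 pos [0.3993 0.273  0.129 ] yaw 1.544
yel 33 [0.378 0.061]
blu 32155 [0.483 0.408]
ora 4 [0.603 0.056]
grn 2578 [0.397 0.217]
blu [(0.054, 1.3), (0.412, 3.11)]
grn [(0.045, 3.12), (0.056, 1.57)]
w 0.027455393153267716
{'yel': ([446.1, 220.3], 262)}
```

>>> play_rows([
  [0, 0, 0.05, 0, 1],
  [0, 0, 0.045, 0, 1],
  [0, 0, 0.028, 0, 1],
  [0, 0, 0.005, 0, 1],
  [0, 0, 0, 0, 1],
  [0, 0, 0, 0, 0.1],
  [0, 0, 0, 0, 0.1],
  [0, 0, 0, 0, 0.1],
  [0, 0, -0.04, 0, 0.1],
  [0, 0, -0.07, 0, 0.1],
  [0, 0, -0.04, 0, 0.1],
])

```text
time_s: 21.55
eef_pos: [0.4007, 0.2725, 0.1484]
ee_rot: [2.255, 2.187, 0.003]
force: [0.4, -0.2, -0.3]
grip_width: 0.0413
grasp_force: 0.0
```

Run:
```python
from h import *
go(.542,-.113,.13,.13)
```

```text
shift now-frame [-0.5081  0.2038  0.0243] after-turn frame [0.1201 0.5341 0.0246] turn 0.898 pos [0.4007 0.2725 0.1484] yaw 1.541
```

>>> play_rows([
  [-0.0726, 0.0291, 0, 0, 0.1],
  [-0.0726, 0.0291, 0, 0, -0.1],
  [-0.0726, 0.0291, 0, 0, -0.1],
  [-0.0726, 0.0291, 0, 0, -0.1],
  [-0.0726, 0.0291, 0, 0, -0.1],
  [-0.0726, 0.0291, 0, 0, -0.1],
  [-0.0726, 0.0291, 0.0245, 0, -0.1],
  [0, 0, 0, 0.1123, -0.1],
  [0, 0, 0, 0.1123, -0.1],
  [0, 0, 0, 0.1123, -0.1],
  [0, 0, 0, 0.1123, -0.1],
  [0, 0, 0, 0.1123, -0.1],
  [0, 0, 0, 0.1123, -0.1],
  [0, 0, 0, 0.1123, -0.1],
  [0, 0, 0, 0.1123, -0.1],
  [0, 0, 0, 0, -0.1],
])

```text
time_s: 23.55
eef_pos: [0.5412, -0.1135, 0.1278]
ee_rot: [3.135, 0.205, 0.0]
force: [0.0, 0.1, -0.1]
grip_width: 0.0505
grasp_force: 0.0
```

Run:
```python
from h import *
check(.542,-.113,.13,'w7')
```

```text
shift now-frame [ 0.0012 -0.0005  0.1477] after-turn frame [ 0.0011 -0.0005  0.1477] turn 0.002 pos [ 0.5412 -0.1135  0.1277] yaw 0.133
yel 1226 [ 0.541 -0.112]
ora 1 [ 0.542 -0.122]
yel [(0.027, 1.7), (0.033, 0.14)]
w 0.05051295554701991
```

>>> play_rows([
  [0.003, -0.001, 0.05, 0, -0.1],
  [0, 0, 0.05, 0, -0.1],
  [0, 0, 0.035, 0, -0.1],
  [0, 0, 0.0125, 0, -0.1],
  [0, 0, 0, 0, -0.1],
  [0, 0, 0, 0, 1],
  [0, 0, 0, 0, 1],
  [0, 0, 0, 0, 1],
  [0, 0, 0, 0, 1],
  [0, 0, 0, 0, 1],
  [0, 0, -0.04, 0, 1],
  [0, 0, -0.07, 0, 1],
  [0, 0, -0.07, 0, 1],
])

```text
time_s: 25.22
eef_pos: [0.543, -0.1125, 0.1535]
ee_rot: [-3.135, -0.203, 0.001]
force: [0.2, -0.7, -1.0]
grip_width: 0.0277
grasp_force: 30.0
```

Run:
```python
from h import *
go(.468,.272,.13,1.54)
```

```text
shift now-frame [-0.0331 -0.5212  0.0315] after-turn frame [ 0.5093 -0.1157  0.0313] turn -0.8982 pos [ 0.543  -0.1125  0.1535] yaw 0.129
```

>>> play_rows([
  [-0.04, 0, 0, 0, 1],
  [-0.04, 0, 0, 0, 1],
  [0, 0, 0, -0.1123, 1],
  [0, 0, 0, -0.1123, 1],
  [0, 0, 0, -0.1123, 1],
  [0, 0, 0, -0.1123, 1],
  [0, 0, 0, -0.1123, 1],
  [0, 0, 0, -0.1123, 1],
  [0, 0, 0, -0.1123, 1],
  [0, 0, 0, -0.1123, 1],
  [0.0746, -0.0053, 0, 0, 1],
  [0.0746, -0.0053, 0, 0, 1],
  [0.0746, -0.0053, 0, 0, 1],
  [0.0746, -0.0053, 0, 0, 1],
  [0.0746, -0.0053, 0, 0, 1],
  [0.0746, -0.0053, 0, 0, 1],
  [0.0746, -0.0053, 0.03, 0, 1],
  [0, 0, 0, 0, 1],
])

```text
time_s: 27.48
eef_pos: [0.4669, 0.2749, 0.1284]
ee_rot: [-2.25, -2.191, 0.002]
force: [-0.3, -0.9, -0.3]
grip_width: 0.0275
grasp_force: 30.0
```

Run:
```python
from h import *
check(.468,.272,1.54,'w8',.032)
```

```text
shift now-frame [-0.0013  0.0013  0.1292] after-turn frame [-0.0014  0.0012  0.1292] turn 0.0022 pos [0.4671 0.2731 0.1289] yaw 1.544
yel 2836 [0.465 0.219]
blu 43277 [0.419 0.408]
ora 583 [0.393 0.212]
grn 1152 [0.399 0.266]
yel [(0.056, 1.52), (0.046, 3.12)]
blu [(0.414, 3.11), (0.064, 1.8)]
ora [(0.024, 3.11), (0.033, 1.49)]
grn [(0.029, 0.05), (0.037, 1.57)]
w 0.027300997363014418
```

>>> play_rows([
  [0, 0, 0.05, 0, 1],
  [0, 0, 0.045, 0, 1],
  [0, 0, 0.028, 0, 1],
  [0, 0, 0.005, 0, 1],
  [0, 0, 0, 0, 1],
  [0, 0, 0, 0, 0.1],
  [0, 0, 0, 0, 0.1],
  [0, 0, 0, 0, 0.1],
  [0, 0, -0.04, 0, 0.1],
  [0, 0, -0.07, 0, 0.1],
  [-0.03, 0, -0.075, 0, 1],
  [0, 0, -0.08, 0, 1],
  [0, 0, -0.08, 0, 1],
  [0, 0, -0.06, 0, 1],
  [0, 0, 0, 0, 1],
])

```text
time_s: 29.4
eef_pos: [0.4688, 0.2504, 0.3414]
ee_rot: [2.253, 2.186, 0.011]
force: [0.7, 0.5, 0.0]
grip_width: 0.0003
grasp_force: 0.0
```

Run:
```python
from h import *
im,ci=shot('wrist','w9'); i2,c2=shot('top','t9')
cv2.imwrite('pics/w9b.png',np.hstack([cv2.resize(im[:,:,::-1],(400,300)),cv2.resize(i2[200:350,140:340,::-1],(400,300))]))
go(.435,.43,.214,1.54)
P=[]
for a in np.arange(1.78,-.01,-.1271):
    r=.133; d=.026+.010*np.sin(a); P.append((.325-r*np.cos(a)+d*np.sin(a), .08+r*np.sin(a)+d*np.cos(a)+.014))
P=np.array(P); print(P.round(3).tolist()); print((np.diff(P,axis=0)*[1,-1]/.75).round(4).tolist())
```

```text
shift now-frame [ 0.2392 -0.0502  0.1643] after-turn frame [ 0.2392 -0.0502  0.1643] turn 0.0003 pos [0.4671 0.2495 0.3372] yaw 1.54
[[0.388, 0.217], [0.372, 0.224], [0.355, 0.228], [0.338, 0.231], [0.32, 0.232], [0.302, 0.23], [0.284, 0.225], [0.268, 0.219], [0.252, 0.21], [0.237, 0.199], [0.224, 0.186], [0.213, 0.171], [0.203, 0.155], [0.197, 0.138], [0.192, 0.12]]
[[-0.0212, -0.0092], [-0.0224, -0.0065], [-0.0232, -0.0036], [-0.0237, -0.0005], [-0.0237, 0.0026], [-0.0234, 0.0058], [-0.0225, 0.0089], [-0.0212, 0.0119], [-0.0195, 0.0147], [-0.0174, 0.0172], [-0.015, 0.0195], [-0.0122, 0.0214], [-0.0092, 0.0228], [-0.0061, 0.0239]]
```

View pics/w9b.png

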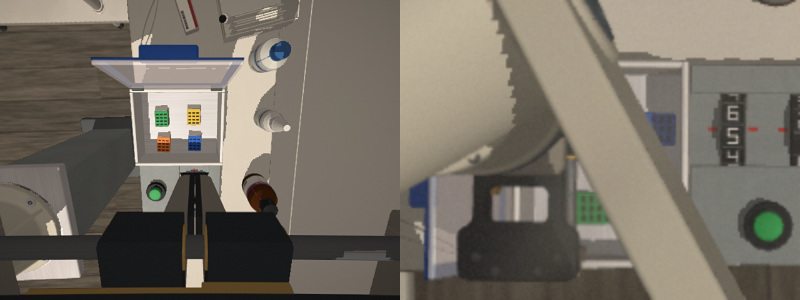

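>>> play_rows([
  [0.0598, -0.0126, 0, 0, 1],
  [0.0598, -0.0126, 0, 0, 1],
  [0.0598, -0.0126, 0, 0, 1],
  [0.0598, -0.0124, 0, 0, 1],
  [0, 0, 0.06, 0, 1],
  [0, 0, 0.06, 0, 1],
  [0, 0, 0.04, 0, 1],
  [0, 0, 0, 0, 1],
])

```text
time_s: 30.5
eef_pos: [0.4332, 0.4282, 0.2132]
ee_rot: [2.255, 2.187, -0.012]
force: [-0.0, -0.4, 1.2]
grip_width: 0.0004
grasp_force: 0.0
```

Run:
```python
from h import *
go(.437,.388,.217,1.54)
```

```text
shift now-frame [-0.0534  0.0067 -0.0048] after-turn frame [-0.0534  0.0068 -0.005 ] turn 0.0003 pos [0.4332 0.4282 0.2132] yaw 1.541
```

Follow the arc.

>>> play_rows([
  [-0.027, 0.003, -0.0024, 0, 1],
  [-0.027, 0.003, -0.0024, 0, 1],
  [-0.021, 0, -0.009, 0, 1],
  [-0.022, 0, -0.0065, 0, 1],
  [-0.023, 0, -0.0036, 0, 1],
  [-0.0237, 0, -0.0005, 0, 1],
  [-0.0237, 0, 0.0026, 0, 1],
  [-0.0234, 0, 0.0058, 0, 1],
  [-0.0225, 0, 0.0089, 0, 1],
  [0, 0, 0, 0, 1],
])

```text
time_s: 31.75
eef_pos: [0.4344, 0.2685, 0.2219]
ee_rot: [-2.256, -2.186, 0.003]
force: [-0.2, 0.2, 0.6]
grip_width: 0.0001
grasp_force: 0.0
```

Run:
```python
from h import *
go(.437,.268,.219,1.54); im,ci=shot('scene','s10')
cv2.imwrite('pics/s10b.png',cv2.resize(im[100:325,140:440,::-1],None,fx=2,fy=2))
```

```text
shift now-frame [-0.0005  0.0035  0.0038] after-turn frame [-0.0005  0.0035  0.0038] turn -0.0006 pos [0.4344 0.2685 0.2219] yaw 1.539
```

View pics/s10b.png

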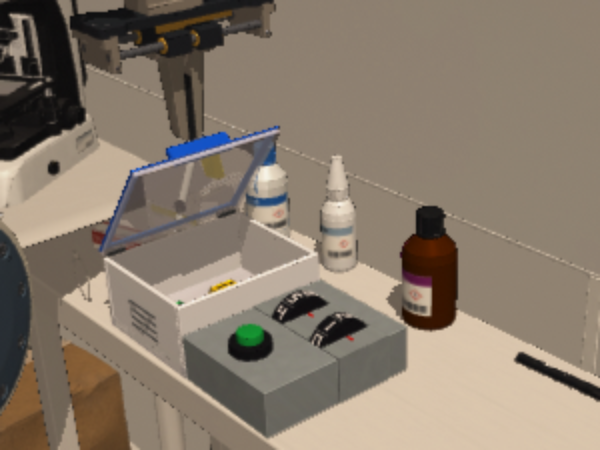

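>>> play_rows([
  [-0.0212, 0, 0.0155, 0, 1],
  [-0.0195, 0, 0.0147, 0, 1],
  [-0.0174, 0, 0.0172, 0, 1],
  [-0.015, 0, 0.0195, 0, 1],
  [-0.0122, 0, 0.0214, 0, 1],
  [-0.0092, 0, 0.0228, 0, 1],
  [-0.0061, 0, 0.0239, 0, 1],
  [0, 0, 0, 0, 1],
])

```text
time_s: 32.8
eef_pos: [0.4322, 0.1943, 0.1205]
ee_rot: [-2.255, -2.186, 0.001]
force: [0.4, -0.2, -0.5]
grip_width: 0.0003
grasp_force: 0.0
```

>>> play_rows([
  [0, 0, 0.003, 0, 1],
  [0, 0, 0.003, 0, 1],
  [0, 0, 0, 0, 1],
])

```text
time_s: 33.17
eef_pos: [0.4326, 0.1944, 0.1194]
ee_rot: [2.255, 2.188, -0.0]
force: [-12.9, -7.2, 47.4]
grip_width: 0.0002
grasp_force: 23.8
```

>>> play_rows([
  [0, 0, -0.02, 0, 1],
  [0, 0, -0.04, 0, 1],
  [0, 0, 0, 0, 1],
])

```text
time_s: 33.55
eef_pos: [0.4336, 0.1951, 0.1631]
ee_rot: [2.254, 2.187, 0.005]
force: [-0.7, 0.0, -0.8]
grip_width: 0.0002
grasp_force: 0.0
```

Run:
```python
from h import *
go(.45,.143,.1,1.54)
im,ci=shot('scene','s11'); i2,c2=shot('top','t11')
a=cv2.resize(im[150:300,170:370,::-1],(400,300)); b=cv2.resize(i2[210:360,180:380,::-1],(400,300)); cv2.imwrite('pics/s11b.png',np.hstack([a,b]))
```

```text
shift now-frame [-0.0689  0.0238  0.0841] after-turn frame [-0.0688  0.024   0.0841] turn 0.0003 pos [0.4336 0.1951 0.1631] yaw 1.54
```

View pics/s11b.png

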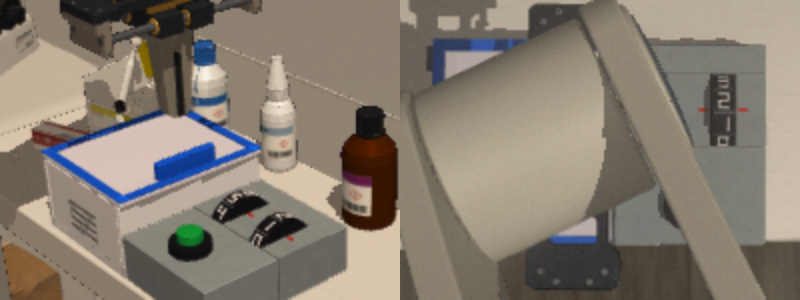

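>>> play_rows([
  [-0.0345, 0.012, 0, 0, 1],
  [-0.0345, 0.012, 0, 0, 1],
  [0, 0, 0.05, 0, 1],
  [0, 0, 0.034, 0, 1],
  [0, 0, 0.02, 0, 1],
  [0, 0, 0, 0, 1],
])

```text
time_s: 34.4
eef_pos: [0.4478, 0.1421, 0.0826]
ee_rot: [-2.254, -2.186, 0.004]
force: [-0.0, -0.5, 1.1]
grip_width: 0.0002
grasp_force: 0.0
```

>>> play_rows([
  [0, 0, 0.004, 0, 1],
  [0, 0, 0, 0, 1],
])

```text
time_s: 34.65
eef_pos: [0.4493, 0.1425, 0.0814]
ee_rot: [2.255, 2.187, 0.002]
force: [0.0, -0.2, -0.1]
grip_width: 0.0004
grasp_force: 0.0
```

>>> play_rows([
  [0, 0, 0.001, 0, 1],
  [0, 0, 0, 0, 1],
])

```text
time_s: 34.9
eef_pos: [0.4491, 0.1424, 0.0805]
ee_rot: [2.255, 2.187, 0.001]
force: [-0.3, -0.3, 0.7]
grip_width: 0.0002
grasp_force: 0.0
```

>>> play_rows([
  [0, 0, 0.0007, 0, 1],
  [0, 0, 0, 0, 1],
  [0, 0, 0, 0, 1],
])

```text
time_s: 35.28
eef_pos: [0.4489, 0.1423, 0.0796]
ee_rot: [2.255, 2.187, -0.0]
force: [-0.1, 0.0, -0.6]
grip_width: 0.0006
grasp_force: 0.0
```

>>> play_rows([
  [0, 0, 0.0007, 0, 1],
  [0, 0, 0, 0, 1],
  [0, 0, 0, 0, 1],
])

```text
time_s: 35.65
eef_pos: [0.4489, 0.1423, 0.0791]
ee_rot: [-2.255, -2.187, 0.0]
force: [-0.3, -0.2, -1.0]
grip_width: 0.0004
grasp_force: 0.0
```

>>> play_rows([
  [0, 0, -0.004, 0, 1],
  [0, 0.0107, 0, 0, 1],
  [0, 0, 0.004, 0, 1],
  [0, 0, 0, 0, 1],
  [0, 0, 0, 0, 1],
])

```text
time_s: 36.28
eef_pos: [0.4587, 0.1424, 0.0801]
ee_rot: [2.254, 2.186, 0.004]
force: [0.9, -1.1, 11.3]
grip_width: -0.0001
grasp_force: 5.9
```

>>> play_rows([
  [0, 0.008, -0.0003, 0, 1],
  [0, 0.008, 0, 0, 1],
  [0, 0, 0, 0, 1],
])

```text
time_s: 36.65
eef_pos: [0.4708, 0.142, 0.0802]
ee_rot: [2.254, 2.186, 0.004]
force: [0.7, -0.8, 10.8]
grip_width: 0.0003
grasp_force: 5.4
```

>>> play_rows([
  [0, 0, -0.006, 0, 1],
  [0, -0.03, 0, 0, 1],
  [0, 0, 0, 0, 1],
  [0, 0, 0.006, 0, 1],
  [0, 0, 0, 0, 1],
  [0, 0, 0, 0, 1],
])

```text
time_s: 37.4
eef_pos: [0.4468, 0.1424, 0.0792]
ee_rot: [-2.255, -2.187, 0.0]
force: [0.6, -0.0, -0.4]
grip_width: 0.0006
grasp_force: 0.0
```

>>> play_rows([
  [0, 0.01, 0, 0, 1],
  [0, 0.01, 0, 0, 1],
  [0, 0.01, 0, 0, 1],
  [0, 0.007, 0, 0, 1],
  [0, 0, 0, 0, 1],
  [0, 0, -0.03, 0, 1],
  [-0.02, -0.01, -0.08, 0, 1],
  [0, 0, 0, 0, 1],
])

```text
time_s: 38.4
eef_pos: [0.4687, 0.1269, 0.1655]
ee_rot: [2.253, 2.184, 0.009]
force: [-0.2, 0.6, -0.1]
grip_width: 0.0004
grasp_force: 0.0
```

Run:
```python
from h import *
im,ci=shot('wrist','w12'); i2,c2=shot('top','t12'); go(.45,.143,.1,1.54)
print(w2p(ci,(.463,.143,.066)),w2p(ci,(.461,.084,.066)))
cv2.imwrite('pics/w12b.png',np.hstack([cv2.resize(im[:,:,::-1],(400,300)),cv2.resize(i2[210:330,240:400,::-1],(400,300))]))
```

```text
shift now-frame [ 0.0209 -0.023   0.0828] after-turn frame [ 0.0209 -0.0229  0.0828] turn -0.0001 pos [0.4667 0.1268 0.1621] yaw 1.54
[303.20416114 227.90934459] [303.44861991 302.08533097]
```

View pics/w12b.png

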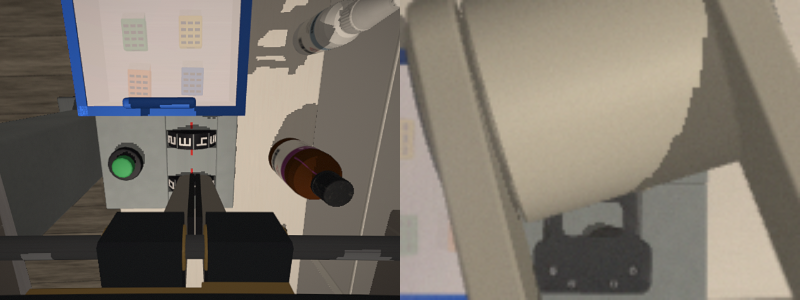

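```bash
cat >> h.py <<'E'
def unwrap(im,ci,which,yawW=-.03):
    c=np.array([.463,.143,.034]) if which=='t' else np.array([.461,.084,.034])
    ax=np.array([-np.sin(yawW),np.cos(yawW),0]); fx=np.array([np.cos(yawW),np.sin(yawW),0])
    th=np.linspace(-.9,.9,721); w=np.linspace(.014,-.014,112)
    M=np.array([[w2p(ci,c+ax*b+.032*(fx*np.sin(t)+np.array([0,0,1])*np.cos(t))) for t in th] for b in w],np.float32)
    return cv2.remap(im,M[:,:,0],M[:,:,1],cv2.INTER_CUBIC)   # col 360 = geometric top, right=+x, 400 px/rad
E
python3 - <<'E'
from h import *
o=[]
for f,w in (('w12','t'),('w4','t'),('w9','t'),('w9','u')):
    im=cv2.imread(f'pics/{f}.png'); u=unwrap(im,load(f),w); u[:6,360]=(0,255,255)
    o.append(u)
cv2.imwrite('pics/u.png',np.vstack(o))
E
```

```text
(no output)
```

View pics/u.png

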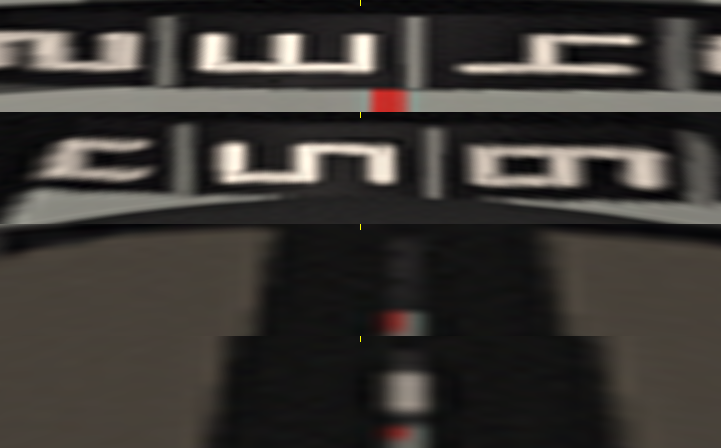

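Run:
```python
from h import *
go(.458,.143,.0795,1.54)
```

```text
shift now-frame [ 0.0212 -0.0124  0.1102] after-turn frame [ 0.0213 -0.0122  0.1102] turn -0.0001 pos [0.4667 0.1268 0.1621] yaw 1.54
```

>>> play_rows([
  [0.0212, -0.0124, 0.05, 0, 1],
  [0, 0, 0.04, 0, 1],
  [0, 0, 0.014, 0, 1],
  [0, 0, 0, 0, 1],
  [0, 0, 0.0062, 0, 1],
  [0, 0, 0, 0, 1],
  [0, 0, 0, 0, 1],
])

```text
time_s: 39.38
eef_pos: [0.4586, 0.1432, 0.0802]
ee_rot: [2.254, 2.186, 0.004]
force: [1.0, -1.8, 6.4]
grip_width: 0.0002
grasp_force: 3.2
```

>>> play_rows([
  [0, 0.006, 0, 0, 1],
  [0, 0.006, 0, 0, 1],
  [0, 0.0067, 0, 0, 1],
  [0, 0, 0, 0, 1],
  [0, 0, 0, 0, 1],
])

```text
time_s: 40.0
eef_pos: [0.4727, 0.1427, 0.0803]
ee_rot: [2.254, 2.186, 0.004]
force: [1.2, -1.3, 7.1]
grip_width: 0.0007
grasp_force: 3.4
```

Second stroke, then lift and read.

>>> play_rows([
  [0, 0, -0.008, 0, 1],
  [0, 0, -0.002, 0, 1],
  [0, -0.0187, 0, 0, 1],
  [0, 0, 0, 0, 1],
  [0, 0, 0.01, 0, 1],
  [0, 0, 0, 0, 1],
  [0, 0, 0, 0, 1],
])

```text
time_s: 40.88
eef_pos: [0.459, 0.1432, 0.0801]
ee_rot: [2.254, 2.186, 0.004]
force: [0.2, -1.7, 15.7]
grip_width: 0.0005
grasp_force: 7.9
```

>>> play_rows([
  [0, 0.006, 0, 0, 1],
  [0, 0.006, 0, 0, 1],
  [0, 0.0065, 0, 0, 1],
  [0, 0, 0, 0, 1],
  [0, 0, 0, 0, 1],
  [0, 0, -0.01, 0, 1],
  [-0.0212, -0.0064, -0.06, 0, 1],
  [0, 0, -0.04, 0, 1],
  [0, 0, 0, 0, 1],
  [0, 0, 0, 0, 1],
])

```text
time_s: 42.12
eef_pos: [0.4654, 0.1267, 0.1608]
ee_rot: [-2.255, -2.187, 0.001]
force: [-0.2, 0.0, 0.6]
grip_width: 0.0003
grasp_force: 0.0
```

```bash
cat >> h.py <<'E'
def seps(im,ci,which):
    from scipy.signal import find_peaks
    u=unwrap(im,ci,which); g=u[20:84].min(axis=0) if u.ndim==2 else np.median(cv2.cvtColor(u,cv2.COLOR_RGB2GRAY)[16:22].astype(float),axis=0)
    g=cv2.GaussianBlur(g.reshape(1,-1).astype(np.float32),(0,0),4)[0]; p,_=find_peaks(g,prominence=15)
    r=u[100:].astype(float); rm=(r[...,0]-r[...,1]).clip(60)-60; rm=rm[:,300:480].sum(0)
    return u,p,(300+np.average(np.arange(180),weights=rm) if rm.sum()>0 else None)
E
python3 - <<'E'
from h import *
im,ci=shot('wrist','w13'); u,p,m=seps(im,ci,'t'); print(p,m); cv2.imwrite('pics/u13.png',u[:,:,::-1])
a=cv2.imread('pics/w12.png')[:,:,::-1].copy(); print(seps(a,load('w12'),'t')[1:])
go(.4715,.084,.0795,1.54)
E
```

```text
[ 52 288 543] 385.3715075669383
(array([166, 414, 676]), np.float64(387.2013294453328))
shift now-frame [-0.0565  0.0104  0.108 ] after-turn frame [-0.0566  0.0102  0.108 ] turn 0.0003 pos [0.4652 0.1266 0.1605] yaw 1.54
```

>>> play_rows([
  [0.0219, 0.002, 0.05, 0, 1],
  [0, 0, 0.04, 0, 1],
  [0, 0, 0.01, 0, 1],
  [0, 0, 0, 0, 1],
  [0, 0, 0.008, 0, 1],
  [0, 0, 0, 0, 1],
  [0, 0, 0, 0, 1],
])

```text
time_s: 43.05
eef_pos: [0.4683, 0.1432, 0.0812]
ee_rot: [2.255, 2.187, 0.001]
force: [0.6, -0.7, 0.2]
grip_width: 0.0007
grasp_force: 0.0
```

>>> play_rows([
  [0, -0.0015, 0, 0, 1],
  [0, -0.0015, 0, 0, 1],
  [0, 0, 0, 0, 1],
  [0, 0, 0, 0, 1],
  [0, 0, -0.01, 0, 1],
  [0, 0, 0, 0, 1],
  [-0.0212, 0, -0.06, 0, 1],
  [0, 0, -0.04, 0, 1],
  [0, 0, 0, 0, 1],
  [0, 0, 0, 0, 1],
])

```text
time_s: 44.3
eef_pos: [0.4648, 0.1272, 0.1626]
ee_rot: [-2.255, -2.187, 0.001]
force: [0.1, 0.9, -0.4]
grip_width: 0.0005
grasp_force: 0.0
```

Run:
```python
from h import *
im,ci=shot('wrist','w14'); u,p,m=seps(im,ci,'t'); print(p,m); cv2.imwrite('pics/u14.png',u[:,:,::-1])
go(.4715,.084,.0795,1.54)
```

```text
[ 51 287 544] 385.57489341544294
shift now-frame [-0.0572  0.0112  0.1102] after-turn frame [-0.0573  0.0111  0.1102] turn 0.0003 pos [0.4645 0.1272 0.1622] yaw 1.54
```

>>> play_rows([
  [0.0209, 0.003, 0.05, 0, 1],
  [0, 0, 0.04, 0, 1],
  [0, 0, 0.012, 0, 1],
  [0, 0, 0, 0, 1],
  [0, 0, 0.0085, 0, 1],
  [0, 0, 0, 0, 1],
  [0, 0, 0, 0, 1],
])

```text
time_s: 45.22
eef_pos: [0.4683, 0.1429, 0.0808]
ee_rot: [2.255, 2.187, 0.001]
force: [-0.2, -0.7, 0.4]
grip_width: 0.0003
grasp_force: 0.0
```

>>> play_rows([
  [0, -0.0015, 0, 0, 1],
  [0, -0.0015, 0, 0, 1],
  [0, 0, 0, 0, 1],
  [0, 0, 0, 0, 1],
  [0, 0, -0.01, 0, 1],
  [0, 0, 0, 0, 1],
  [-0.0212, 0, -0.06, 0, 1],
  [0, 0, -0.04, 0, 1],
  [0, 0, 0, 0, 1],
  [0, 0, 0, 0, 1],
])

```text
time_s: 46.48
eef_pos: [0.4649, 0.127, 0.1622]
ee_rot: [-2.255, -2.187, 0.001]
force: [0.2, 0.5, 0.6]
grip_width: 0.0003
grasp_force: 0.0
```

Run:
```python
from h import *
im,ci=shot('wrist','w15'); u,p,m=seps(im,ci,'t'); print(p,m); cv2.imwrite('pics/u15.png',u[:,:,::-1])
go(.4715,.084,.0795,1.54)
```

```text
[ 49 286 543] 385.13769420957846
shift now-frame [-0.0569  0.0112  0.1097] after-turn frame [-0.057   0.011   0.1097] turn 0.0003 pos [0.4645 0.127  0.1618] yaw 1.54
```

>>> play_rows([
  [0.0209, 0.003, 0.05, 0, 1],
  [0, 0, 0.04, 0, 1],
  [0, 0, 0.012, 0, 1],
  [0, 0, 0, 0, 1],
  [0, 0, 0.0095, 0, 1],
  [0, 0, 0, 0, 1],
  [0, 0, 0, 0, 1],
])

```text
time_s: 47.4
eef_pos: [0.4693, 0.1429, 0.0803]
ee_rot: [2.254, 2.186, 0.004]
force: [1.1, -0.4, 6.2]
grip_width: 0.0001
grasp_force: 3.3
```

>>> play_rows([
  [0, 0, 0.0004, 0, 1],
  [0, 0, 0, 0, 1],
])

```text
time_s: 47.65
eef_pos: [0.4693, 0.1429, 0.0802]
ee_rot: [2.254, 2.186, 0.004]
force: [0.1, -0.5, 10.2]
grip_width: 0.0008
grasp_force: 5.1
```

>>> play_rows([
  [0, -0.0015, 0, 0, 1],
  [0, -0.0015, 0, 0, 1],
  [0, 0, 0, 0, 1],
  [0, 0, 0, 0, 1],
  [0, 0, -0.01, 0, 1],
  [0, 0, 0, 0, 1],
  [-0.0212, 0, -0.06, 0, 1],
  [0, 0, -0.04, 0, 1],
  [0, 0, 0, 0, 1],
  [0, 0, 0, 0, 1],
])

```text
time_s: 48.9
eef_pos: [0.4647, 0.1268, 0.1606]
ee_rot: [-2.255, -2.187, 0.001]
force: [0.5, -0.1, -0.9]
grip_width: 0.0003
grasp_force: 0.0
```

Run:
```python
from h import *
im,ci=shot('wrist','w16'); u,p,m=seps(im,ci,'t'); print(p,m); cv2.imwrite('pics/u16.png',u[:,:,::-1])
go(.4715,.084,.0785,1.54)
```

```text
[ 31 263 387 517] 384.8751085886373
shift now-frame [-0.0566  0.0113  0.109 ] after-turn frame [-0.0566  0.0112  0.109 ] turn 0.0002 pos [0.4644 0.1267 0.1603] yaw 1.54
```

>>> play_rows([
  [-0.04, 0.0015, 0, 0, 1],
  [-0.04, 0.0015, 0, 0, 1],
  [0, 0, 0, 0, 1],
  [0, 0, 0, 0, 1],
])

```text
time_s: 49.45
eef_pos: [0.4653, 0.0671, 0.1607]
ee_rot: [-2.255, -2.186, 0.001]
force: [0.0, 0.5, -0.5]
grip_width: 0.0006
grasp_force: 0.0
```

Run:
```python
from h import *
im,ci=shot('wrist','w17'); u,p,m=seps(im,ci,'u'); print(p,m); cv2.imwrite('pics/u17.png',np.vstack([u,unwrap(im,ci,'t')])[:,:,::-1])
go(.4725,.0835,.0785,1.54)
```

```text
[110 351] 391.1337838611763
shift now-frame [0.0218 0.0089 0.1098] after-turn frame [0.0218 0.0088 0.1098] turn 0.0003 pos [0.4654 0.0674 0.1608] yaw 1.54
```

View pics/u17.png

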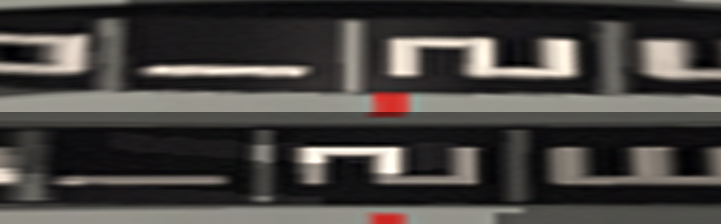

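>>> play_rows([
  [0.0218, 0.0089, 0.05, 0, 1],
  [0, 0, 0.04, 0, 1],
  [0, 0, 0.012, 0, 1],
  [0, 0, 0, 0, 1],
  [0, 0, 0.0078, 0, 1],
  [0, 0, 0, 0, 1],
  [0, 0, 0, 0, 1],
])

```text
time_s: 50.38
eef_pos: [0.4741, 0.0832, 0.0801]
ee_rot: [2.254, 2.186, 0.004]
force: [0.6, 0.7, 6.4]
grip_width: 0.0004
grasp_force: 3.0
```

>>> play_rows([
  [0, -0.007, 0, 0, 1],
  [0, -0.007, 0, 0, 1],
  [0, -0.007, 0, 0, 1],
  [0, 0, 0, 0, 1],
  [0, 0, -0.01, 0, 1],
  [0, 0, 0, 0, 1],
  [0, 0.021, 0, 0, 1],
  [0, 0, 0, 0, 1],
  [0, 0, 0.0098, 0, 1],
  [0, 0, 0, 0, 1],
  [0, 0, 0, 0, 1],
])

```text
time_s: 51.75
eef_pos: [0.4746, 0.083, 0.0799]
ee_rot: [2.253, 2.186, 0.004]
force: [1.5, -1.7, 11.7]
grip_width: 0.0006
grasp_force: 5.8
```

>>> play_rows([
  [0, -0.007, 0, 0, 1],
  [0, -0.007, 0, 0, 1],
  [0, -0.007, 0, 0, 1],
  [0, 0, 0, 0, 1],
  [0, 0, -0.01, 0, 1],
  [0, 0, 0, 0, 1],
  [0, 0.021, 0, 0, 1],
  [0, 0, 0, 0, 1],
  [0, 0, 0.0098, 0, 1],
  [0, 0, 0, 0, 1],
  [0, 0, 0, 0, 1],
])

```text
time_s: 53.12
eef_pos: [0.4744, 0.083, 0.0799]
ee_rot: [2.253, 2.186, 0.004]
force: [2.3, -1.7, 10.4]
grip_width: 0.0002
grasp_force: 5.3
```

>>> play_rows([
  [0, -0.007, 0, 0, 1],
  [0, -0.007, 0, 0, 1],
  [0, -0.007, 0, 0, 1],
  [0, 0, 0, 0, 1],
  [0, 0, 0, 0, 1],
])

```text
time_s: 53.75
eef_pos: [0.4581, 0.0835, 0.0801]
ee_rot: [2.254, 2.187, 0.003]
force: [-1.3, -1.5, 15.8]
grip_width: 0.0004
grasp_force: 7.8
```

Three strokes done; lift to the viewing pose and read.

>>> play_rows([
  [0, 0, -0.01, 0, 1],
  [0, 0, 0, 0, 1],
  [-0.0212, 0.009, -0.06, 0, 1],
  [0, 0, -0.04, 0, 1],
  [0, 0, 0, 0, 1],
  [0, 0, 0, 0, 1],
])

```text
time_s: 54.5
eef_pos: [0.4626, 0.0673, 0.1608]
ee_rot: [-2.254, -2.187, 0.002]
force: [0.7, 0.6, 0.2]
grip_width: 0.0005
grasp_force: 0.0
```

Run:
```python
from h import *
im,ci=shot('wrist','w18'); u,p,m=seps(im,ci,'u'); print(p,m); cv2.imwrite('pics/u18.png',u[:,:,::-1])
go(.4735,.0835,.0785,1.54)
```

```text
[ 37 265] 388.0588953224342
shift now-frame [0.0221 0.0144 0.1093] after-turn frame [0.0221 0.0142 0.1094] turn 0.0003 pos [0.4624 0.0673 0.1605] yaw 1.54
```

>>> play_rows([
  [0.0221, 0.011, 0.05, 0, 1],
  [0, 0, 0.04, 0, 1],
  [0, 0, 0.012, 0, 1],
  [0, 0, 0, 0, 1],
  [0, 0, 0.0078, 0, 1],
  [0, 0, 0, 0, 1],
  [0, 0, 0, 0, 1],
])

```text
time_s: 55.42
eef_pos: [0.4729, 0.0837, 0.0803]
ee_rot: [2.254, 2.186, 0.003]
force: [1.0, -0.5, 4.4]
grip_width: 0.0005
grasp_force: 1.7
```

>>> play_rows([
  [0, 0, 0.0003, 0, 1],
  [0, -0.0068, 0, 0, 1],
  [0, -0.0068, 0, 0, 1],
  [0, 0, 0, 0, 1],
  [0, 0, 0, 0, 1],
  [0, 0, -0.01, 0, 1],
  [0, 0, 0, 0, 1],
  [0, 0.0136, 0, 0, 1],
  [0, 0, 0, 0, 1],
  [0, 0, 0.0098, 0, 1],
  [0, 0, 0, 0, 1],
  [0, 0, 0, 0, 1],
])

```text
time_s: 56.92
eef_pos: [0.4737, 0.0837, 0.08]
ee_rot: [2.253, 2.186, 0.004]
force: [2.1, -0.7, 10.3]
grip_width: 0.0002
grasp_force: 5.4
```

>>> play_rows([
  [0, -0.0068, 0, 0, 1],
  [0, -0.0068, 0, 0, 1],
  [0, 0, 0, 0, 1],
  [0, 0, 0, 0, 1],
  [0, 0, -0.01, 0, 1],
  [0, 0, 0, 0, 1],
  [-0.0212, 0.003, -0.06, 0, 1],
  [0, 0, -0.04, 0, 1],
  [0, 0, 0, 0, 1],
  [0, 0, 0, 0, 1],
])

```text
time_s: 58.18
eef_pos: [0.463, 0.068, 0.161]
ee_rot: [-2.255, -2.187, 0.001]
force: [-0.3, 0.6, -1.0]
grip_width: 0.0
grasp_force: 0.0
```

Run:
```python
from h import *
im,ci=shot('wrist','w19'); u,p,m=seps(im,ci,'u'); print(p,m); u2,p2,m2=seps(im,ci,'t'); print(p2,m2)
cv2.imwrite('pics/u19.png',np.vstack([u,u2])[:,:,::-1])
go(.381,.114,.08,1.54)
```

```text
[ 38 269] 389.39775725593665
[ 33 264 516] 384.82479627473805
shift now-frame [ 0.0581 -0.1106  0.1077] after-turn frame [ 0.058  -0.1108  0.1075] turn 0.0002 pos [0.4627 0.068  0.1606] yaw 1.54
```

View pics/u19.png

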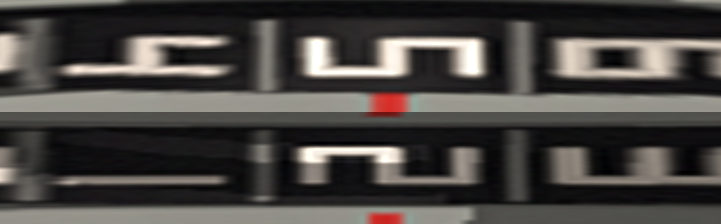

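>>> play_rows([
  [0.029, -0.0553, 0, 0, 1],
  [0.029, -0.0553, 0, 0, 1],
  [0, 0, 0.05, 0, 1],
  [0, 0, 0.04, 0, 1],
  [0, 0, 0, 0, 1],
  [0, 0, 0, 0, 1],
])

```text
time_s: 58.98
eef_pos: [0.382, 0.114, 0.0945]
ee_rot: [-2.255, -2.187, 0.001]
force: [0.0, -0.2, 0.6]
grip_width: 0.0002
grasp_force: 0.0
```

Run:
```python
from h import *
g=lambda im:cv2.inRange(cv2.cvtColor(im,cv2.COLOR_RGB2HSV),(50,130,50),(85,255,255))
for f in ('w19','t9'):
    im=cv2.imread(f'pics/{f}.png')[:,:,::-1].copy(); n,l,st,ce=cv2.connectedComponentsWithStats(g(im)); i=1+np.argmax(st[1:,4]); print(st[i],[p2w(load(f),*ce[i],z).round(4) for z in(.055,.06,.065,.07)])
go(.381,.114,.08,1.54)
```

```text
[ 174  169   41   38 1186] [array([0.3787, 0.1149, 0.055 ]), array([0.3804, 0.1155, 0.06  ]), array([0.382 , 0.1161, 0.065 ]), array([0.3837, 0.1167, 0.07  ])]
[317 306  15  14 161] [array([0.3814, 0.1146, 0.055 ]), array([0.3816, 0.1147, 0.06  ]), array([0.3818, 0.1149, 0.065 ]), array([0.382, 0.115, 0.07 ])]
shift now-frame [-0.     -0.0014  0.0193] after-turn frame [-0.     -0.0014  0.0193] turn 0.0001 pos [0.382  0.114  0.0945] yaw 1.54
```

>>> play_rows([
  [0, 0, 0.018, 0, 1],
  [0, 0, 0, 0, 1],
  [0, 0, 0, 0, 1],
])

```text
time_s: 59.35
eef_pos: [0.383, 0.1142, 0.0814]
ee_rot: [2.255, 2.187, 0.002]
force: [1.8, 1.1, 2.9]
grip_width: 0.0005
grasp_force: 1.7
```

>>> play_rows([
  [0, 0, 0.004, 0, 1],
  [0, 0, 0.003, 0, 1],
  [0, 0, 0, 0, 1],
  [0, 0, 0, 0, 1],
])

```text
time_s: 59.85
eef_pos: [0.3833, 0.1143, 0.0791]
ee_rot: [2.254, 2.187, 0.003]
force: [-12.8, -3.4, 70.5]
grip_width: 0.0006
grasp_force: 35.1
```

>>> play_rows([
  [0, 0, -0.015, 0, 1],
  [0, 0, -0.05, 0, 1],
  [0, 0, -0.08, 0, 1],
  [0, 0, -0.08, 0, 1],
  [-0.08, 0, 0, 0, 1],
  [-0.08, 0, 0, 0, 1],
  [-0.08, 0, 0, 0, 1],
  [-0.08, 0, 0, 0, 1],
  [-0.08, 0, 0, 0, 1],
  [0, 0, 0, 0, 1],
  [0, 0, 0, 0, 1],
  [0, 0, 0, 0, 1],
])

```text
time_s: 61.35
eef_pos: [0.3727, -0.1845, 0.2442]
ee_rot: [-2.253, -2.188, 0.0]
force: [-0.3, 0.6, 0.3]
grip_width: 0.0002
grasp_force: 0.0
```

Run:
```python
from h import *
im,ci=shot('scene','s20'); i2,c2=shot('top','t20')
a=cv2.resize(im[150:300,170:370,::-1],(400,300)); b=cv2.resize(i2[190:340,180:380,::-1],(400,300),interpolation=cv2.INTER_CUBIC); cv2.imwrite('pics/s20b.png',np.hstack([a,b]))
```

```text
(no output)
```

View pics/s20b.png

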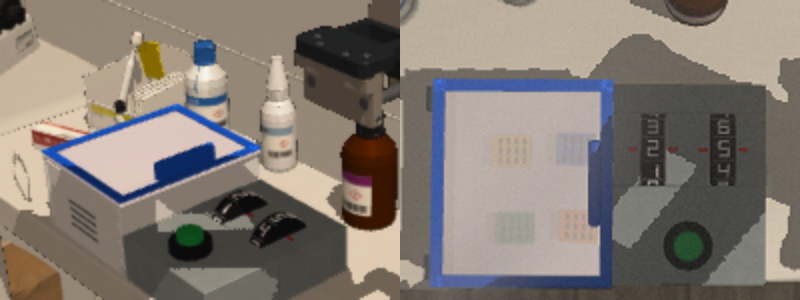

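The lid is shut over all four cassettes, the wheels read 2 and 5, and the button is back out. I'm handing the job in.

```bash
python3 -c "
from workcell import arm
print(arm.job_done())"
```

```text
the job is handed in; nothing more can be done
None
```

The job is handed in at about 61 s: four cassettes (orange, blue, green, yellow) are in the warmer, the lid is shut, the wheels read 2 and 5, and the start button was pressed fully and let go; both large bottles were left alone, and the hand-in returned no verdict.

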